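Turn the wide brush handle-first in the handover tray

ROBOT

A 6-joint arm with a two-finger parallel gripper is mounted at the origin on the work surface; the furniture and walls round the work are solid. World frame = base frame: x ahead of the robot, y to its left, z up, the work surface at z = 0. Lengths are in m, angles in rad, forces in N, time in s.
With the tool pointing down it reaches from about 0.35 to 0.875 m from the base axis. Payload 15.5 kg.
Tool frame: the origin (TCP) lies at the very end of the fingers, on their centre line; the grasp point (between the pads) lies manip.hold_point_z behind it (manip.hold_point_z is the distance from the TCP to the grasp point, in m); z points along the fingers, y is the direction in which the jaws open and shut (so a half turn about z gives the same grasp; the last joint's range is limited). The gripper opens to 85 mm and grips with 20 to 120 N. Pads are 22 mm wide; open, the fingers measure 114 mm over their backs; the gripper's body (76 mm by 85 mm) begins 54 mm behind the grasp point. The pads swing forward as they close: fully open they stand 13 mm farther back than shut.
Start: joints at [-1.339, 0.494, 1.345, -0, 1.302, -0.096], TCP at [0.201, -0.592, 0.211] pointing down, gripper open.
Joint ranges: [-2.91, 2.91], [-0.82, 2.16], [0.22, 2.67], [-1.22, 4.37], [0.12, 2.79], [-3.08, 3.08]. Speed limits (rad/s): [1.89, 1.89, 2.57, 3.01, 3.01, 3.01].

INTERFACE

Orientations are given as a unit quaternion [w, x, y, z].
In Python, from station import manip, capture, get_calibration gives the robot as it stands.
- The arm moves only by the tool arm_command, never from a script. Its argument "motion" is a list of rows, each an object of numbers: "dx", "dy", "dz": the shift along the tool's x, y, z in mm; "twist": the turn about the tool's z in rad. A call has 1 to 12 rows; each row is the pose to reach, as a shift and turn from the pose measured when the call began, along the tool's axes at that moment; what a row does not reach only later rows make up. A row lasts 1/10 s, in which the tool goes at most 50 mm and 8.59 degrees, less where a joint would pass 70% of its speed; a pose out of reach is approached as far as the arm can. A call with a gripper value outside its range is refused whole. "grip" is the opening, from 0 (shut) to 1 (fully open), set as the call begins (left out, the last holds). The fingers move at their own pace and stop on an object; the grip force is fixed at half the most. Time passes only in rows, so rows that repeat a pose let the fingers close. It gives the time, the measured TCP pose, the force and the opening at its end, in the units of the state.
- manip.state(): the state, without advancing time (a new reading comes with each control period).
- capture(name): name is "scene" or "top"; returns the picture (480x640x3 uint8, red, green, blue); there is no depth.
- get_calibration(name): a dict with "intrinsics" (3x3 intrinsics, pixels), "rvec" (rotation vector, rad) and "tvec" (3), from world to camera coordinates, as OpenCV has them. Camera axes: x right, y down, z forward; pixel columns grow to the right and rows downward; lengths in m; the calibration is good to about 2 mm. A picture is of the moment at which its call begins. get_calibration takes no time and is no camera call.
- manip.finish_job(): hands the job in, once; it reports no verdict.
The state is a dict: "clock": time; "q": joint angles; "joint_velocities": joint speeds; "joint_torque": joint torques, N m; "ee_pos": TCP position; "orientation": TCP orientation; "ft_force": force on the tool from outside, world axes, zero at the start; "moment": the same for the moment, N m; "width": opening from 0.0 (shut) to 1.0 (fully open).
Only numpy, scipy, OpenCV 4.12 (cv2) and the standard library are available. Lean on these libraries where they do the work, as an engineer would, in place of code of your own. Each camera call takes 0.05 s, during which the arm holds its last target.

TASK

The wide flat brush lies with its bristles pointing away from you: pick it up, turn it end for end and lay it in the aluminium handover tray, so that the customer across the counter can take it by the handle. It shall lie flat on the tray's floor, along the tray and about in its middle, with the bristles on the black ribbed mat at the near end and the handle pointing away from you. Set it down, do not drop it, and leave the narrow brush where it lies.

Things in the scene. Friction and masses are not known exactly. Their poses are not given: they have to be found in the camera images.
- wide_brush_middle (a point): Middle of the wide flat brush (218 mm long), 8 mm up, on its orange-brown wooden handle: the place to grip. Handle here 26 mm wide, 11 mm thick (3 to 14 mm up). Ferrule, from 24 mm along -x, and pale bristles 54 mm wide, 17 mm thick. 70 g, balance point 20 mm along -x. x to the handle's end, y across, z up. Lies on the worktop, bristles away from the robot within 0.35 rad.
- wide_brush_handle_end (a point): Just inside the free end of the wide brush's handle, 107 mm from wide_brush_middle, 8 mm up. Axes alike.
- wide_brush_bristle_end (a point): Just inside the ends of the wide brush's bristles, 107 mm from wide_brush_middle on the other side, 8 mm up. Axes alike.
- narrow_brush_middle (a point): Middle of the similar brush that must be left alone: bristles and ferrule only about 37 mm wide, 217 mm long, paler yellow-brown wooden handle. 8 mm up, axes as for the wide brush. It too lies bristles away from the robot; the brushes lie side by side, at least 130 mm apart, either one on the right.
- tray_middle (a point): Centre of the inner floor of the open aluminium handover tray, fixed to the worktop. Inside 280 mm long (x), 150 mm wide (y); walls 4 mm thick; floor 4 mm and rim 21 mm above the worktop. x along the tray, away from the robot within 0.25 rad; z up. A black ribbed mat covers 120 mm of floor at the near (-x) end; the rest is bare metal.
Mind the look-alikes: they are no part of the job. Leave any turquoise look-alike of the part that bears wide_brush_middle alone.

How it is judged:
At the end, for the whole second after the job is handed in: The wide brush lies at rest flat on the tray's floor, bristles on the near mat, handle to the far end: middle within 30 mm along and 40 mm across of the tray's centre, within 15 degrees of the tray, both end points under 14 mm above the floor. The narrow brush is within 30 mm of its start (x of wide_brush_middle in the frame of tray_middle between -0.03 and 0.03 m and y of wide_brush_middle in the frame of tray_middle between -0.04 and 0.04 m and x of wide_brush_handle_end in the frame of tray_middle above 0.06 m and x of wide_brush_bristle_end in the frame of tray_middle below -0.06 m and z of each of wide_brush_handle_end, wide_brush_bristle_end in the frame of tray_middle below 0.014 m and angle between the x axis of wide_brush_middle and the x axis of tray_middle, either way round below 0.26 rad and distance of narrow_brush_middle from where it was at the start of the episode below 0.03 m and linear speed of wide_brush below 0.02 m/s); the robot touches nothing.
It fails at once if the narrow brush is moved by more than 30 mm (distance of narrow_brush_middle from where it was at the start of the episode above 0.03 m).
It fails at once if the wide brush is dropped or thrown (moves at more than 0.8 m/s while the fingers do not hold it) (contact force between wide_brush and the fingers below 0.05 N and linear speed of wide_brush above 0.8 m/s).
It also fails if it takes over 38 s, if anything falls off the work surface, if the arm or the gripper's body presses on something with over 40 N, if the wrist force passes 120 N, or if a joint passes its speed limit or range.

## Working session

There is one attempt and no reset: what is moved stays moved. The work goes in short steps, Python scripts to look and compute and a tool call to move; the robot and the scene stay as the last step left them, time stands still between calls to the robot, and variables do not carry over. Pictures are saved under pics/ and viewed, and the job is handed in when it is done.

Besides the shell and the picture viewer there is one more tool, called after "Request:" as a command line: name --argument value ..., lists and objects as JSON in quotes. arm_command: Moves the arm, as the interface text tells. Its arguments: {"type":"object","properties":{"motion":{"type":"array"},"grip":{"type":"number"}},"required":["motion"]}

```bash
mkdir -p pics; ls; python3 - <<'E'
from station import manip, capture, get_calibration
import cv2
for n in("scene","top"):
    im=capture(n); cv2.imwrite(f"pics/{n}0.png",im[:,:,::-1]); c=get_calibration(n); print(n,c)
s=manip.state(); print(s, manip.hold_point_z)
E
```

```text
pics
scene {'intrinsics': array([[480.37861505,   0.        , 320.04125885],
       [  0.        , 480.37861505, 237.28006156],
       [  0.        ,   0.        ,   1.        ]]), 'rvec': array([ 1.98235933, -1.15164881,  0.5588585 ]), 'tvec': array([-0.29239005,  0.2563581 ,  0.75322322])}
top {'intrinsics': array([[446.68988313,   0.        , 320.28881467],
       [  0.        , 446.68988313, 241.01427572],
       [  0.        ,   0.        ,   1.        ]]), 'rvec': array([ 2.12982074, -2.17980698,  0.1936077 ]), 'tvec': array([-0.09437005,  0.45056733,  1.19136657])}
{'clock': 0.1, 'q': array([-1.33949595e+00,  4.94140431e-01,  1.34607042e+00,  4.88038037e-06,
        1.30248204e+00, -9.54943011e-02]), 'joint_velocities': array([ 1.91690722e-03, -1.95152356e-03, -2.46753196e-03, -1.63990533e-04,
        1.31377074e-03,  1.27556796e-05]), 'joint_torque': array([ 8.22771872e-04, -8.83592319e+01, -3.84561825e+01, -1.01590228e-04,
        5.21857248e-03, -1.50335501e-05]), 'ee_pos': array([ 0.20055996, -0.59158592,  0.21044741]), 'orientation': array([-5.49009465e-04,  9.86680286e-01,  1.62670560e-01, -3.49788557e-05]), 'ft_force': array([-0.02936444, -0.17363885, -0.72293066]), 'moment': array([ 0.0005319 ,  0.03940521, -0.02197191]), 'width': 0.9959431375392852} 0.0187
```

View pics/scene0.png

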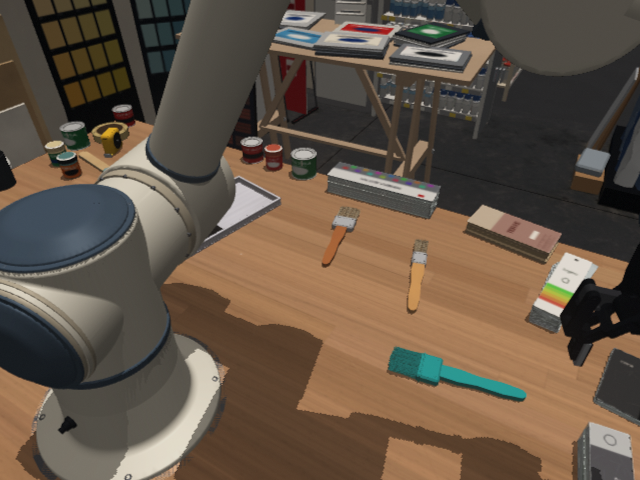

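View pics/top0.png

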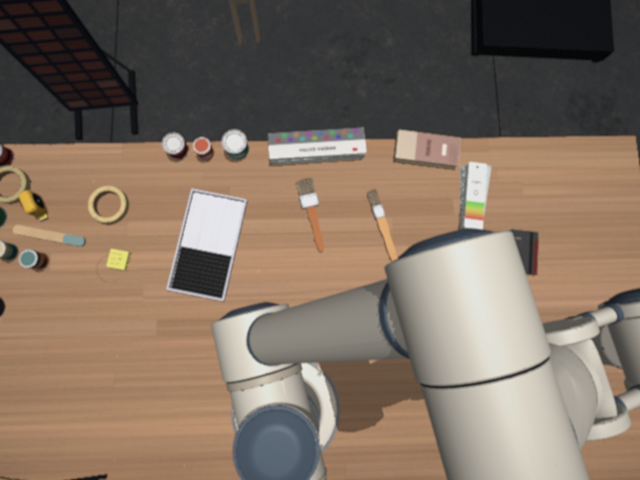

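Candidates (top / scene pixels):
- Orange-brown brush at (312,215) / (340,235).
- Paler yellow-brown brush at (383,225) / (417,275).
- Turquoise brush, scene only, at (455,372).

The orange-brown one has the wider ferrule, so it fits the description. I'll confirm this in an enlarged crop.

```bash
python3 - <<'E'
import cv2,numpy as np
t=cv2.imread('pics/top0.png');s=cv2.imread('pics/scene0.png')
a=cv2.resize(t[165:310,160:420],None,fx=3,fy=3,interpolation=cv2.INTER_CUBIC)
cv2.imwrite('pics/tc.png',a)
a=cv2.resize(s[170:320,190:450],None,fx=3,fy=3,interpolation=cv2.INTER_CUBIC)
cv2.imwrite('pics/sc.png',a)
E
```

```text
(no output)
```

View pics/tc.png

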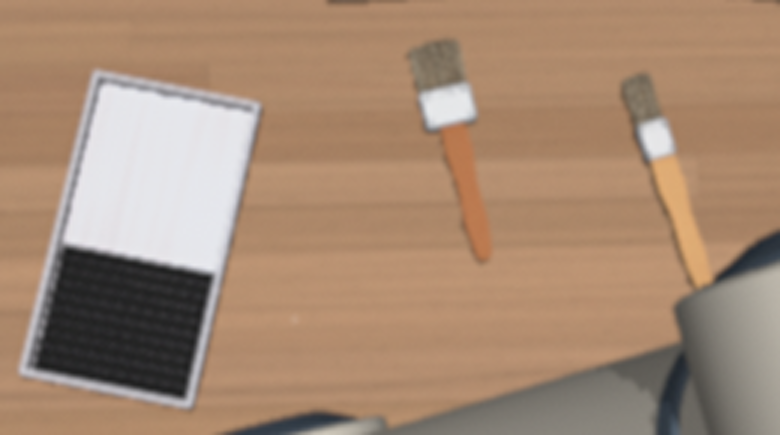

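View pics/sc.png

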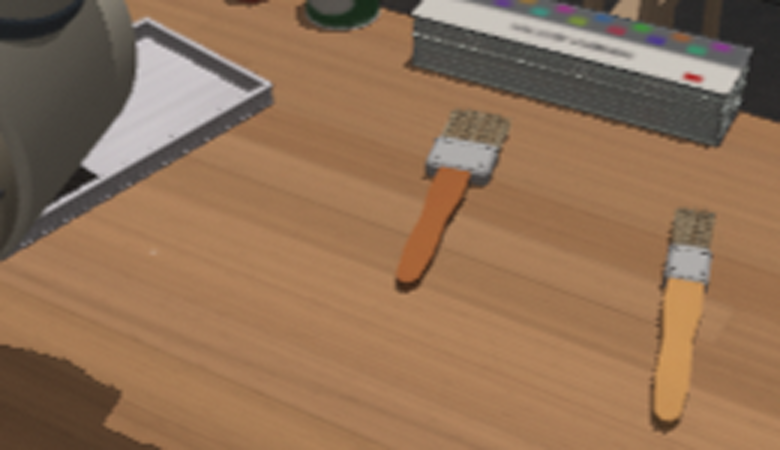

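The crops confirm it. The orange-brown brush at top crop (450,150) has a ferrule about 56 px wide (18 px full-size), against about 35 px for the yellow one at (665,180). The tray has its black mat at the near end. Next I'll measure with masks and triangulation.

```bash
cat > h.py <<'E'
import cv2,numpy as np
from station import get_calibration
C={n:get_calibration(n) for n in("scene","top")}
def RT(n): return cv2.Rodrigues(C[n]['rvec'])[0],np.asarray(C[n]['tvec']).reshape(3)
def ray(n,p):
    R,t=RT(n);d=R.T@np.linalg.inv(C[n]['intrinsics'])@np.array([p[0],p[1],1.]);return -R.T@t,d/np.linalg.norm(d)
def onz(n,p,z):
    o,d=ray(n,p);return o+d*(z-o[2])/d[2]
def tri(pt,ps):
    P=[C[n]['intrinsics']@np.hstack([RT(n)[0],RT(n)[1][:,None]]) for n in("top","scene")]
    X=cv2.triangulatePoints(P[0],P[1],np.array(pt,float).reshape(2,1),np.array(ps,float).reshape(2,1)).ravel();return X[:3]/X[3]
def proj(n,X):
    return cv2.projectPoints(np.array(X,float).reshape(-1,3),C[n]['rvec'],C[n]['tvec'],C[n]['intrinsics'],None)[0].reshape(-1,2)
def biggest(m):
    c,_=cv2.findContours(m.astype(np.uint8),cv2.RETR_EXTERNAL,cv2.CHAIN_APPROX_NONE);return max(c,key=cv2.contourArea)
def axis_ends(c):
    p=c.reshape(-1,2).astype(float);vx,vy,x0,y0=cv2.fitLine(c,cv2.DIST_L2,0,.01,.01).ravel()
    s=(p-[x0,y0])@[vx,vy];return [np.array([x0,y0])+k*np.array([vx,vy]) for k in(s.min()-.5,s.max()+.5)]
E
python3 - <<'E'
from h import *
E={}
for n,(x0,y0,x1,y1) in {'top':(290,170,335,262),'scene':(310,195,370,275)}.items():
    im=cv2.imread(f'pics/{n}0.png')[y0:y1,x0:x1];h=cv2.cvtColor(im,cv2.COLOR_BGR2HSV)
    m=(h[...,1]>150)&(h[...,0]<14)
    c=biggest(m);e=axis_ends(c);e=[q+[x0,y0] for q in e];e.sort(key=lambda q:q[1]);E[n]=e
    print(n,cv2.contourArea(c),e)
for i,k in enumerate(('ferrule end','handle end')): print(k,tri(E['top'][i],E['scene'][i]))
for k,a,b in(('bristle',(304,179),(350.7,207.3)),('tray far right rim',(246.5,199),(280,199.5))): print(k,tri(a,b))
# tray corners from top at rim .021 (outer)
im=cv2.imread('pics/top0.png')
for p in [(192.5,189),(246.5,199),(223.5,300.5),(167,289.5)]: print(onz('top',p,.021))
print('handle end z.008',onz('top',E['top'][1],.008),'ferr',onz('top',E['top'][0],.008),'br',onz('top',(304,179),.008))
E
```

```text
Traceback (most recent call last):
  File "h.py", line 15, in biggest
    c,_=cv2.findContours(m.astype(np.uint8),cv2.RETR_EXTERNAL,cv2.CHAIN_APPROX_NONE);return max(c,key=cv2.contourArea)
                                                                                            ~~~^^^^^^^^^^^^^^^^^^^^^^^
ValueError: max() iterable argument is empty
```

```bash
cat > m.py <<'E'
from h import *
E={}
for n,(x0,y0,x1,y1),(u,v),(a,b) in [('top',(290,170,335,262),(315,225),(330,225)),('scene',(310,195,370,275),(334,245),(315,225))]:
    I=cv2.imread(f'pics/{n}0.png')
    L=cv2.cvtColor(I,cv2.COLOR_BGR2LAB).astype(float)
    print(n,I[v,u],I[b,a])
    P=L[v,u];Q=L[b,a]
    S=L[y0:y1,x0:x1];m=(np.linalg.norm((S-P)[...,1:],axis=2)<np.linalg.norm((S-Q)[...,1:],axis=2))&(S[...,1]>(P[1]+Q[1])/2)
    c=biggest(m);e=axis_ends(c);e=[q+[x0,y0] for q in e];e.sort(key=lambda q:q[1]);E[n]=e
    print(n,cv2.contourArea(c),e)
for i,k in enumerate(('ferrule end','handle end')): print(k,tri(E['top'][i],E['scene'][i]))
for k,a,b in(('bristle',(304,179),(350.7,207.3)),('tray far right rim',(246.5,199),(280,199.5))): print(k,tri(a,b))
for p in [(192.5,189),(246.5,199),(223.5,300.5),(167,289.5)]: print(onz('top',p,.021))
print('handle end z.008',onz('top',E['top'][1],.008),'ferr',onz('top',E['top'][0],.008),'br',onz('top',(304,179),.008))
E
python3 m.py
```

```text
top [ 80 121 187] [115 145 183]
top 268.0 [array([310.64629014, 206.57132074]), array([321.34801677, 250.67272261])]
scene [ 56  99 166] [ 77 112 155]
scene 315.0 [array([342.36123427, 225.14898292]), array([323.61703688, 263.36907719])]
ferrule end [ 0.5495214  -0.08055125  0.01858442]
handle end [ 0.42321574 -0.10569334  0.01087189]
bristle [ 0.63090311 -0.062071    0.01304594]
tray far right rim [0.57401891 0.1019973  0.01494185]
[0.60587243 0.25006132 0.021     ]
[0.57420543 0.0990095  0.021     ]
[0.29305852 0.16112    0.021     ]
[0.32638698 0.31364885 0.021     ]
handle end z.008 [ 0.42505219 -0.10788585  0.008     ] ferr [ 0.55201944 -0.08069834  0.008     ] br [ 0.63330679 -0.06341849  0.008     ]
```

```bash
cat > g.py <<'E'
import sys,numpy as np
from scipy.spatial.transform import Rotation as R
from station import manip
def rel(target,yaw):
    s=manip.state();w,x,y,z=s['orientation'];r=R.from_quat([x,y,z,w]);M=r.as_matrix()
    d=M.T@(np.array(target)-s['ee_pos'])*1000
    cy=np.arctan2(M[1,0],M[0,0]);tw=-(yaw-cy)
    tw=(tw+np.pi)%(2*np.pi)-np.pi
    print('t',round(s['clock'],2),'pos',s['ee_pos'].round(4),'yaw',round(cy,3),'tilt',M[:,2].round(3),'q',s['q'].round(3),'F',s['ft_force'].round(2),'w',round(s['width'],3))
    print('dxyz',d.round(1),'twist',round(tw,3))
a=list(map(float,sys.argv[1:]));rel(a[:3],a[3])
E
python3 g.py .5285 -.0857 .08 .211
```

```text
t 0.1 pos [ 0.2006 -0.5916  0.2104] yaw 0.327 tilt [-0.     0.001 -1.   ] q [-1.339  0.494  1.346  0.     1.302 -0.095] F [-0.03 -0.17 -0.72] w 0.996
dxyz [ 473.  -373.7  130.9] twist 0.116
```

Request:
arm_command --motion '[{"dx": 473, "dy": -374, "dz": 0, "twist": 0.116}, {"dx": 473, "dy": -374, "dz": 0, "twist": 0.116}, {"dx": 473, "dy": -374, "dz": 0, "twist": 0.116}, {"dx": 473, "dy": -374, "dz": 0, "twist": 0.116}, {"dx": 473, "dy": -374, "dz": 0, "twist": 0.116}, {"dx": 473, "dy": -374, "dz": 0, "twist": 0.116}, {"dx": 473, "dy": -374, "dz": 0, "twist": 0.116}, {"dx": 473, "dy": -374, "dz": 0, "twist": 0.116}, {"dx": 473, "dy": -374, "dz": 0, "twist": 0.116}, {"dx": 473, "dy": -374, "dz": 0, "twist": 0.116}, {"dx": 473, "dy": -374, "dz": 0, "twist": 0.116}, {"dx": 473, "dy": -374, "dz": 0, "twist": 0.116}]' --grip 0.7

```text
clock: 1.3
ee_pos: [0.5274, -0.0862, 0.2108]
orientation: [-0.001, 0.994, 0.105, -0.0]
ft_force: [1.3, -0.8, 0.4]
width: 0.699
```

```bash
python3 g.py .5285 -.0857 .06 .211
```

```text
t 1.3 pos [ 0.5274 -0.0862  0.2108] yaw 0.211 tilt [-0.     0.001 -1.   ] q [-2.740e-01  3.670e-01  1.568e+00  1.000e-03  1.207e+00  1.085e+00] F [ 1.35 -0.84  0.44] w 0.699
dxyz [ 1.200e+00 -1.000e-01  1.508e+02] twist -0.0
```

Request:
arm_command --motion '[{"dx": 1, "dy": 0, "dz": 50, "twist": 0}, {"dx": 1, "dy": 0, "dz": 100, "twist": 0}, {"dx": 1, "dy": 0, "dz": 140, "twist": 0}, {"dx": 1, "dy": 0, "dz": 151, "twist": 0}, {"dx": 1, "dy": 0, "dz": 151, "twist": 0}]'

```text
clock: 1.8
ee_pos: [0.5275, -0.0857, 0.0589]
orientation: [-0.001, 0.994, 0.105, -0.002]
ft_force: [0.1, -0.3, 0.1]
width: 0.7
```

```bash
python3 g.py .5285 -.0857 .003 .211; python3 - <<'E'
from station import capture
import cv2,numpy as np
a=capture('scene')[150:330,240:460,::-1];b=capture('top')[150:330,200:420,::-1]
cv2.imwrite('pics/a1.png',cv2.resize(np.hstack([a[:,:200],b[:,:200]]),None,fx=2,fy=2,interpolation=cv2.INTER_CUBIC))
E
```

```text
t 1.8 pos [ 0.5275 -0.0857  0.0589] yaw 0.211 tilt [-0.003  0.002 -1.   ] q [-2.730e-01  5.730e-01  1.725e+00  1.000e-03  8.470e-01  1.086e+00] F [ 0.07 -0.33  0.13] w 0.7
dxyz [ 1.1  0.3 55.9] twist -0.0
```

View pics/a1.png

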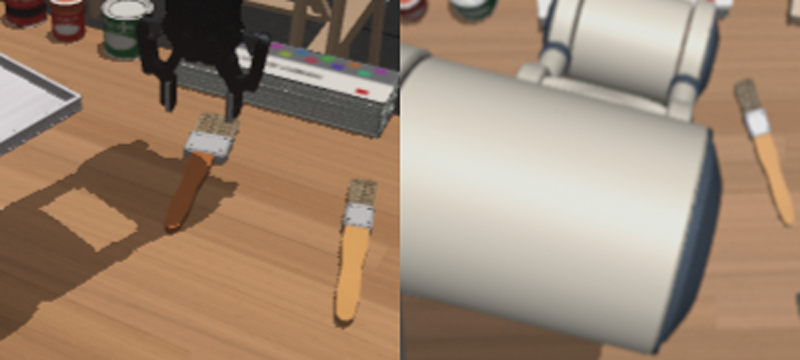

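```bash
python3 -c "
from h import *
print(proj('scene',[[.5275,-.0857,.065],[.5285,-.0857,.011]]))"
```

```text
[[340.29188528 213.84280863]
 [339.96663942 233.40810313]]
```

Request:
arm_command --motion '[{"dx": 1, "dy": 0, "dz": 30, "twist": 0}, {"dx": 1, "dy": 0, "dz": 48, "twist": 0}, {"dx": 1, "dy": 0, "dz": 55, "twist": 0}, {"dx": 1, "dy": 0, "dz": 55, "twist": 0}, {"dx": 1, "dy": 0, "dz": 55, "twist": 0}]'

```text
clock: 2.4
ee_pos: [0.5311, -0.0863, 0.0077]
orientation: [0.0, 0.994, 0.105, 0.002]
ft_force: [0.8, 0.5, -0.2]
width: 0.704
```

```bash
python3 g.py .5285 -.0857 .003 .211; python3 - <<'E'
from station import capture
import cv2,numpy as np
a=capture('scene')[170:290,260:420,::-1]
cv2.imwrite('pics/a2.png',cv2.resize(a,None,fx=4,fy=4,interpolation=cv2.INTER_CUBIC))
E
```

```text
t 2.4 pos [ 0.5311 -0.0863  0.0077] yaw 0.211 tilt [ 0.003  0.    -1.   ] q [-2.730e-01  6.590e-01  1.753e+00  1.000e-03  7.270e-01  1.087e+00] F [ 0.76  0.5  -0.2 ] w 0.704
dxyz [-2.5 -1.1  4.7] twist -0.0
```

View pics/a2.png

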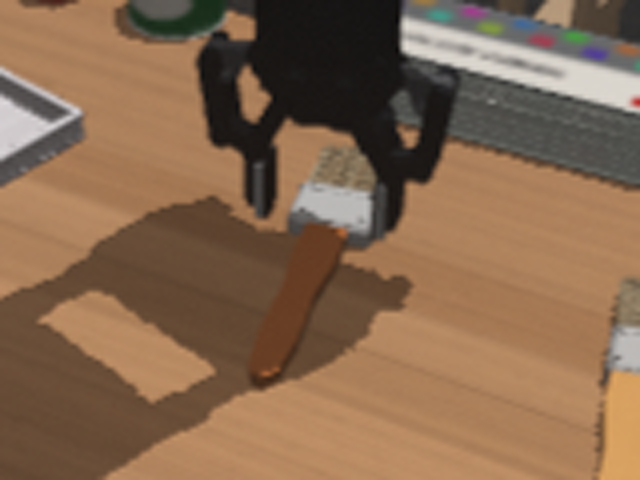

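```bash
python3 -c "
from h import *
c=np.array([.5311,-.0863]);ty=np.array([np.sin(.211),-np.cos(.211)]);tx=np.array([np.cos(.211),np.sin(.211)])
for z in(.0077,.017,.025):
  for s in(-1,1):
    P=[np.r_[c+s*w*ty+u*tx,z] for u in(-.011,.011) for w in(.030,.040)]
    print(z,s,(proj('scene',P)-[260,170]).__mul__(4).round().tolist())
"
```

```text
0.0077 -1 [[266.0, 258.0], [249.0, 255.0], [277.0, 235.0], [261.0, 232.0]]
0.0077 1 [[370.0, 278.0], [387.0, 281.0], [380.0, 255.0], [397.0, 258.0]]
0.017 -1 [[266.0, 245.0], [249.0, 241.0], [277.0, 222.0], [261.0, 219.0]]
0.017 1 [[370.0, 264.0], [388.0, 268.0], [380.0, 241.0], [398.0, 245.0]]
0.025 -1 [[266.0, 233.0], [249.0, 230.0], [278.0, 211.0], [261.0, 208.0]]
0.025 1 [[371.0, 253.0], [389.0, 256.0], [381.0, 230.0], [398.0, 233.0]]
```

Request:
arm_command --motion '[{"dx": -2.5, "dy": -1, "dz": 3, "twist": 0}, {"dx": -2.5, "dy": -1, "dz": 5, "twist": 0}, {"dx": -2.5, "dy": -1, "dz": 5, "twist": 0}, {"dx": -2.5, "dy": -1, "dz": 5, "twist": 0}]'

```text
clock: 2.85
ee_pos: [0.5285, -0.0858, 0.0027]
orientation: [0.0, 0.994, 0.105, 0.002]
ft_force: [-0.3, 0.3, -0.9]
width: 0.7
```

```bash
python3 g.py .5285 -.0857 .002 .211; python3 - <<'E'
from station import capture
import cv2,numpy as np
a=capture('scene')[170:290,260:420,::-1]
cv2.imwrite('pics/a3.png',cv2.resize(np.clip(a*2.0,0,255).astype(np.uint8),None,fx=5,fy=5,interpolation=cv2.INTER_CUBIC))
E
```

```text
t 2.85 pos [ 0.5285 -0.0858  0.0027] yaw 0.211 tilt [ 0.003  0.    -1.   ] q [-2.730e-01  6.650e-01  1.762e+00  1.000e-03  7.110e-01  1.086e+00] F [-0.26  0.26 -0.89] w 0.7
dxyz [ 0.1 -0.1  0.7] twist -0.0
```

View pics/a3.png

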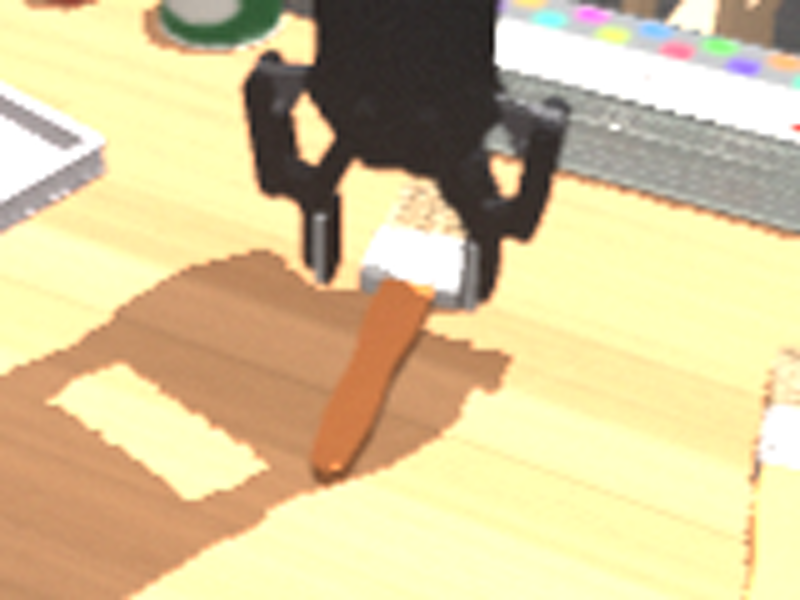

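```bash
python3 -c "
from h import *
for z in(.003,.012,.017):
  print(z,onz('scene',(324,226.4),z),onz('scene',(354.5,231),z),'ferrule',onz('scene',(260+410/5,170+283/5),z), 'hend',onz('scene',(260+330/5,170+475/5),z))
"
```

```text
0.003 [ 0.54322405 -0.03641885  0.003     ] [ 0.5621253  -0.10552144  0.003     ] ferrule [ 0.56299278 -0.07292095  0.003     ] hend [ 0.42759467 -0.10642309  0.003     ]
0.012 [ 0.53264822 -0.04236999  0.012     ] [ 0.55129195 -0.11053109  0.012     ] ferrule [ 0.55214761 -0.07837477  0.012     ] hend [ 0.41859424 -0.11142046  0.012     ]
0.017 [ 0.52677277 -0.04567618  0.017     ] [ 0.54527343 -0.11331423  0.017     ] ferrule [ 0.54612253 -0.08140467  0.017     ] hend [ 0.413594   -0.11419678  0.017     ]
```

The finger tips look higher in the picture than the nominal TCP, which would fit the swing-back when open. I'll close partly and look again before gripping.

Request:
arm_command --motion '[{"dx": 0, "dy": 0, "dz": 0, "twist": 0}, {"dx": 0, "dy": 0, "dz": 0, "twist": 0}, {"dx": 0, "dy": 0, "dz": 0, "twist": 0}, {"dx": 0, "dy": 0, "dz": 0, "twist": 0}]' --grip 0.42

```text
clock: 3.3
ee_pos: [0.5285, -0.0858, 0.0027]
orientation: [0.0, 0.994, 0.105, 0.002]
ft_force: [-0.5, -0.4, 0.9]
width: 0.419
```

```bash
python3 g.py .5285 -.0857 .002 .211; python3 - <<'E'
from station import capture
import cv2,numpy as np
a=capture('scene')[170:290,260:420,::-1]
cv2.imwrite('pics/a4.png',cv2.resize(np.clip(a*2.0,0,255).astype(np.uint8),None,fx=5,fy=5,interpolation=cv2.INTER_CUBIC))
E
```

```text
t 3.3 pos [ 0.5285 -0.0858  0.0027] yaw 0.211 tilt [ 0.003  0.    -1.   ] q [-2.730e-01  6.650e-01  1.762e+00  1.000e-03  7.110e-01  1.086e+00] F [-0.51 -0.44  0.89] w 0.419
dxyz [-0.  -0.1  0.7] twist -0.0
```

View pics/a4.png

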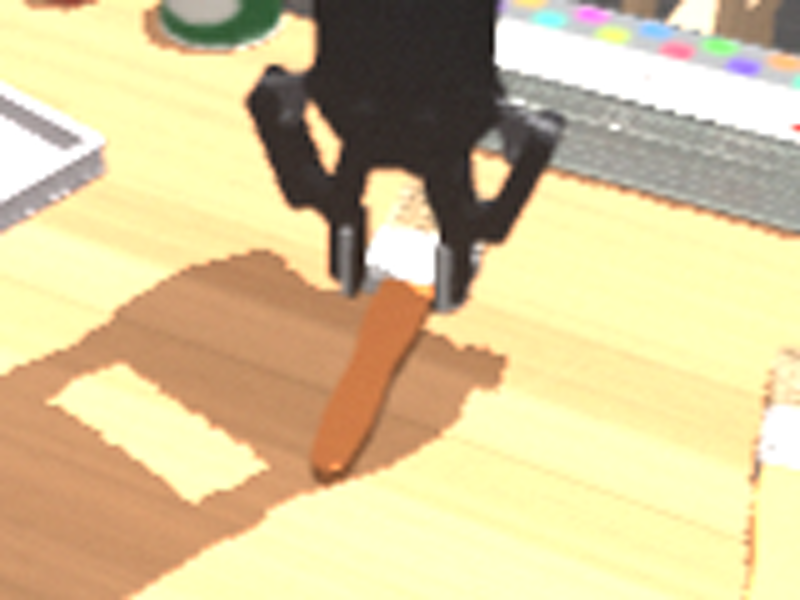

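```bash
python3 -c "
from h import *
for z in(.003,.010,.017,.024): print(z,proj('scene',[[.5177,-.0881,z]])*5-[1300,850])
"
```

```text
0.003 [[392.85240242 345.71304711]]
0.01 [[393.16672018 333.30344227]]
0.017 [[393.48358054 320.79345343]]
0.024 [[393.80301445 308.18185762]]
```

Request:
arm_command --motion '[{"dx": 0, "dy": 0, "dz": 0, "twist": 0}, {"dx": 0, "dy": 0, "dz": 0, "twist": 0}, {"dx": 0, "dy": 0, "dz": 0, "twist": 0}, {"dx": 0, "dy": 0, "dz": 0, "twist": 0}]' --grip 0.25

```text
clock: 3.75
ee_pos: [0.5285, -0.0858, 0.0027]
orientation: [0.0, 0.994, 0.105, 0.002]
ft_force: [0.6, -0.1, 0.1]
width: 0.252
```

```bash
python3 g.py .5285 -.0857 .002 .211; python3 - <<'E'
from station import capture
import cv2,numpy as np
a=capture('scene')[170:290,260:420,::-1]
cv2.imwrite('pics/a5.png',cv2.resize(np.clip(a*2.0,0,255).astype(np.uint8),None,fx=5,fy=5,interpolation=cv2.INTER_CUBIC))
E
```

```text
t 3.75 pos [ 0.5285 -0.0858  0.0027] yaw 0.211 tilt [ 0.003  0.    -1.   ] q [-2.730e-01  6.650e-01  1.762e+00  1.000e-03  7.110e-01  1.086e+00] F [ 0.6  -0.06  0.13] w 0.252
dxyz [-0.  -0.1  0.7] twist -0.0
```

View pics/a5.png

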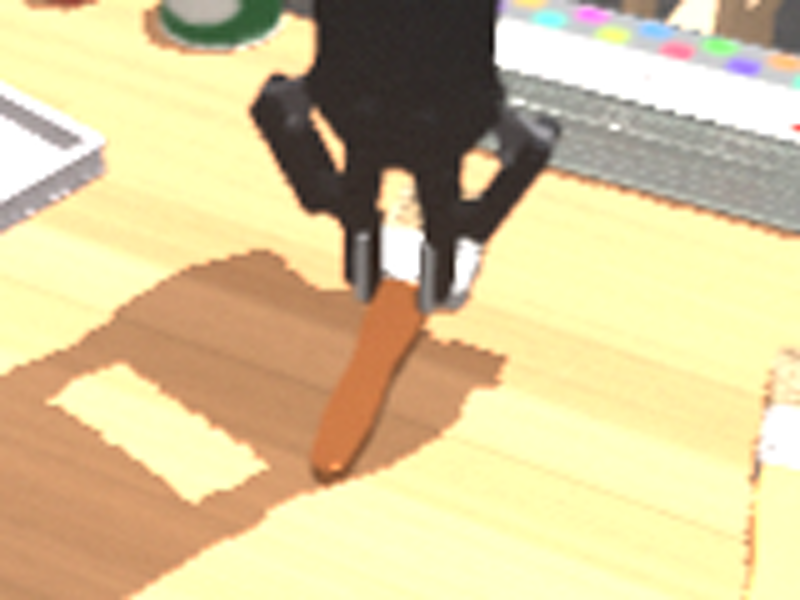

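The width of 0.252 (21 mm, less than the 26 mm handle) and the picture agree that the tips closed above the handle, at about z = 0.024. The nominal TCP is therefore about 14 mm below the real tips. I'll reopen and go lower in small steps, watching the force.

Request:
arm_command --motion '[{"dx": 0, "dy": 0, "dz": 0, "twist": 0}, {"dx": 0, "dy": 0, "dz": 0, "twist": 0}, {"dx": 0, "dy": 0, "dz": 0, "twist": 0}, {"dx": 0, "dy": 0, "dz": 0, "twist": 0}, {"dx": 0, "dy": 0, "dz": 3, "twist": 0}, {"dx": 0, "dy": 0, "dz": 5, "twist": 0}, {"dx": 0, "dy": 0, "dz": 7, "twist": 0}, {"dx": 0, "dy": 0, "dz": 7, "twist": 0}]' --grip 0.5

```text
clock: 4.6
ee_pos: [0.5283, -0.0857, -0.0047]
orientation: [0.0, 0.994, 0.105, 0.001]
ft_force: [-0.5, -0.3, 0.1]
width: 0.5
```

```bash
python3 g.py .5285 -.0857 -.010 .211; python3 - <<'E'
from station import capture
import cv2,numpy as np
a=capture('scene')[170:290,260:420,::-1]
cv2.imwrite('pics/a6.png',cv2.resize(np.clip(a*2.0,0,255).astype(np.uint8),None,fx=5,fy=5,interpolation=cv2.INTER_CUBIC))
E
```

```text
t 4.6 pos [ 0.5283 -0.0857 -0.0047] yaw 0.211 tilt [ 0.003  0.    -1.   ] q [-2.730e-01  6.780e-01  1.766e+00  1.000e-03  6.950e-01  1.086e+00] F [-0.5  -0.28  0.05] w 0.5
dxyz [ 0.2 -0.   5.3] twist -0.0
```

View pics/a6.png

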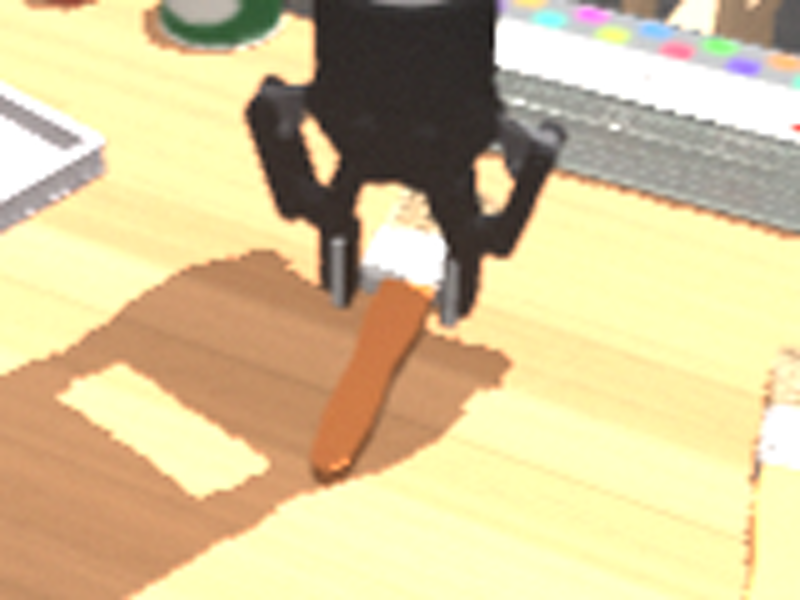

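Request:
arm_command --motion '[{"dx": 0, "dy": 0, "dz": 2, "twist": 0}, {"dx": 0, "dy": 0, "dz": 4, "twist": 0}, {"dx": 0, "dy": 0, "dz": 6, "twist": 0}, {"dx": 0, "dy": 0, "dz": 6, "twist": 0}]'

```text
clock: 5.05
ee_pos: [0.5283, -0.0857, -0.0108]
orientation: [-0.0, 0.994, 0.105, 0.001]
ft_force: [-0.1, -0.6, -0.4]
width: 0.5
```

Request:
arm_command --motion '[{"dx": 0, "dy": 0, "dz": 2, "twist": 0}, {"dx": 0, "dy": 0, "dz": 4, "twist": 0}, {"dx": 0, "dy": 0, "dz": 4, "twist": 0}]'

```text
clock: 5.35
ee_pos: [0.5281, -0.0857, -0.0151]
orientation: [-0.0, 0.994, 0.105, 0.001]
ft_force: [0.1, 0.3, 0.6]
width: 0.498
```

```bash
python3 g.py .5285 -.0857 -.015 .211; python3 - <<'E'
from station import capture
import cv2,numpy as np
a=capture('scene')[170:290,260:420,::-1]
cv2.imwrite('pics/a7.png',cv2.resize(np.clip(a*2.0,0,255).astype(np.uint8),None,fx=5,fy=5,interpolation=cv2.INTER_CUBIC))
E
```

```text
t 5.35 pos [ 0.5281 -0.0857 -0.0151] yaw 0.211 tilt [ 0.002  0.    -1.   ] q [-2.730e-01  6.970e-01  1.770e+00  1.000e-03  6.730e-01  1.086e+00] F [0.08 0.32 0.61] w 0.498
dxyz [ 0.4  0.1 -0.1] twist -0.0
```

View pics/a7.png

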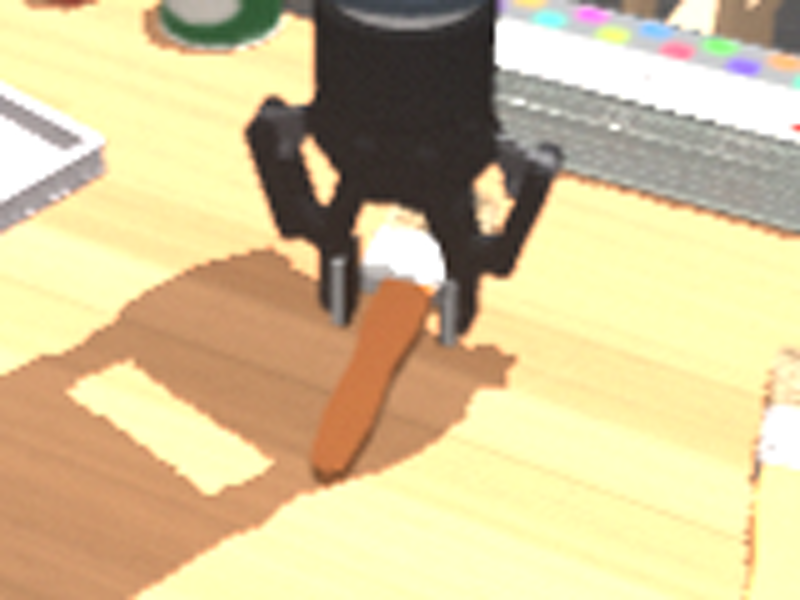

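Request:
arm_command --motion '[{"dx": 0, "dy": 0, "dz": 0, "twist": 0}, {"dx": 0, "dy": 0, "dz": 0, "twist": 0}, {"dx": 0, "dy": 0, "dz": 0, "twist": 0}, {"dx": 0, "dy": 0, "dz": 0, "twist": 0}, {"dx": 0, "dy": 0, "dz": 0, "twist": 0}, {"dx": 0, "dy": 0, "dz": 0, "twist": 0}]' --grip 0.0

```text
clock: 6.0
ee_pos: [0.5282, -0.0857, -0.0147]
orientation: [-0.0, 0.994, 0.105, 0.001]
ft_force: [-0.7, 1.7, 6.5]
width: 0.275
```

```bash
python3 g.py .5285 -.0857 -.015 .211; python3 - <<'E'
from station import capture
import cv2,numpy as np
a=capture('scene')[170:290,260:420,::-1]
cv2.imwrite('pics/a8.png',cv2.resize(np.clip(a*2.0,0,255).astype(np.uint8),None,fx=5,fy=5,interpolation=cv2.INTER_CUBIC))
E
```

```text
t 6.0 pos [ 0.5282 -0.0857 -0.0147] yaw 0.211 tilt [ 0.002  0.    -1.   ] q [-2.730e-01  6.960e-01  1.770e+00  1.000e-03  6.730e-01  1.086e+00] F [-0.67  1.71  6.51] w 0.275
dxyz [0.3 0.1 0.3] twist -0.0
```

View pics/a8.png

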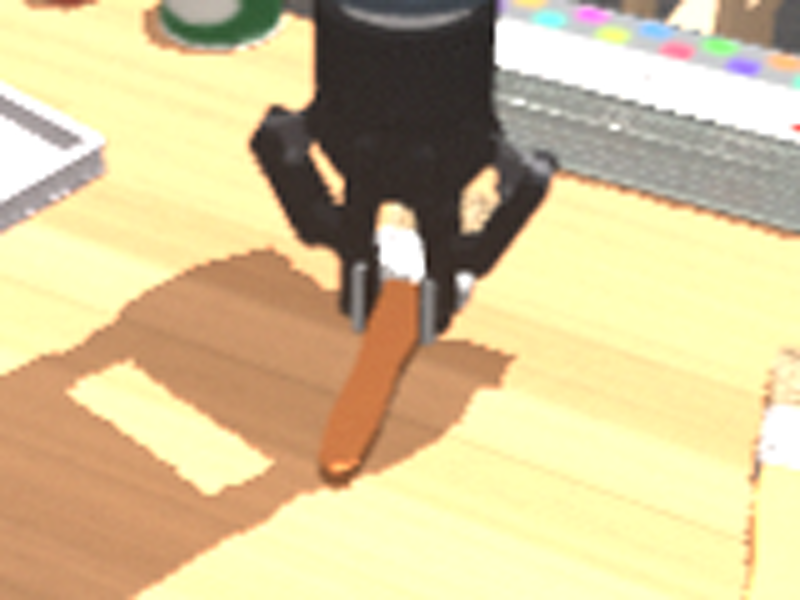

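Request:
arm_command --motion '[{"dx": 0, "dy": 0, "dz": -10, "twist": 0}, {"dx": 0, "dy": 0, "dz": -30, "twist": 0}, {"dx": 0, "dy": 0, "dz": -60, "twist": 0}, {"dx": 0, "dy": 0, "dz": -100, "twist": 0}, {"dx": 0, "dy": 0, "dz": -100, "twist": 0}, {"dx": 0, "dy": 0, "dz": -100, "twist": 0}]'

```text
clock: 6.65
ee_pos: [0.5284, -0.0858, 0.0865]
orientation: [0.0, 0.994, 0.105, 0.002]
ft_force: [-0.1, 0.3, -2.2]
width: 0.28
```

```bash
python3 g.py .450 .206 .085 2.922; python3 - <<'E'
from station import capture
import cv2,numpy as np
a=capture('scene')[130:290,240:440,::-1]
cv2.imwrite('pics/a9.png',cv2.resize(np.clip(a*1.5,0,255).astype(np.uint8),None,fx=4,fy=3.7,interpolation=cv2.INTER_CUBIC))
E
```

```text
t 6.65 pos [ 0.5284 -0.0858  0.0865] yaw 0.211 tilt [ 0.004 -0.    -1.   ] q [-2.730e-01  5.280e-01  1.708e+00  1.000e-03  9.010e-01  1.086e+00] F [-0.08  0.33 -2.19] w 0.28
dxyz [ -15.6 -301.7    1. ] twist -2.711
```

View pics/a9.png

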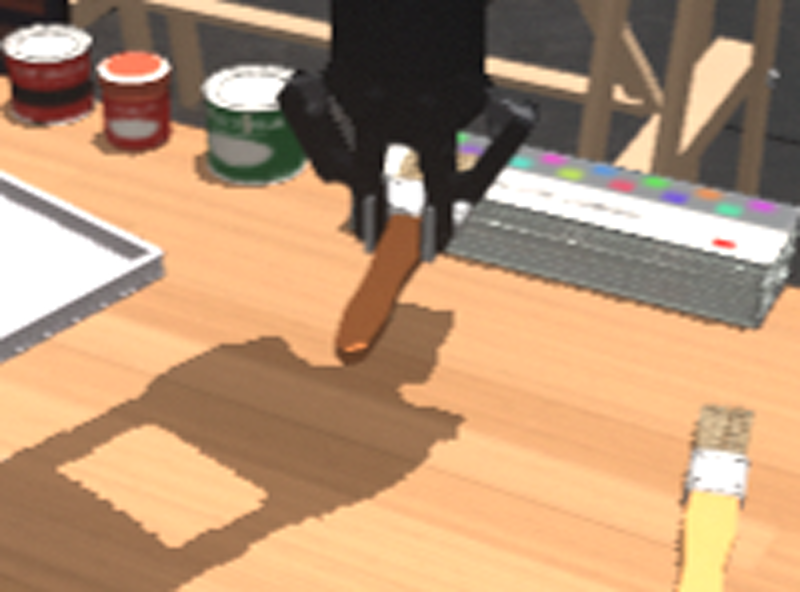

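Request:
arm_command --motion '[{"dx": 0, "dy": -10, "dz": -10, "twist": -0.05}, {"dx": -1, "dy": -30, "dz": -20, "twist": -0.15}, {"dx": -3, "dy": -60, "dz": -30, "twist": -0.26}, {"dx": -4, "dy": -90, "dz": -30, "twist": -0.38}, {"dx": -6, "dy": -120, "dz": -30, "twist": -0.5}, {"dx": -8, "dy": -150, "dz": -30, "twist": -0.62}, {"dx": -9, "dy": -180, "dz": -30, "twist": -0.74}, {"dx": -11, "dy": -210, "dz": -30, "twist": -0.86}, {"dx": -13, "dy": -240, "dz": -30, "twist": -0.98}, {"dx": -14, "dy": -270, "dz": -30, "twist": -1.1}, {"dx": -16, "dy": -292, "dz": -30, "twist": -1.2}, {"dx": -16, "dy": -302, "dz": -30, "twist": -1.25}]'

```text
clock: 7.9
ee_pos: [0.4474, 0.2076, 0.1142]
orientation: [0.0, 0.743, 0.669, -0.0]
ft_force: [0.1, -0.4, -1.1]
width: 0.273
```

Request:
arm_command --motion '[{"dx": 0, "dy": 0, "dz": 0, "twist": -0.08}, {"dx": 0, "dy": 0, "dz": 0, "twist": -0.2}, {"dx": 0, "dy": 0, "dz": 0, "twist": -0.32}, {"dx": 0, "dy": 0, "dz": 0, "twist": -0.44}, {"dx": 0, "dy": 0, "dz": 0, "twist": -0.56}, {"dx": 0, "dy": 0, "dz": 0, "twist": -0.68}, {"dx": 0, "dy": 0, "dz": 0, "twist": -0.8}, {"dx": 0, "dy": 0, "dz": 0, "twist": -0.92}, {"dx": 0, "dy": 0, "dz": 0, "twist": -1.04}, {"dx": 0, "dy": 0, "dz": 0, "twist": -1.16}, {"dx": 0, "dy": 0, "dz": 0, "twist": -1.26}, {"dx": 0, "dy": 0, "dz": 0, "twist": -1.34}]'

```text
clock: 9.1
ee_pos: [0.4472, 0.2069, 0.1134]
orientation: [-0.001, 0.166, 0.986, -0.001]
ft_force: [0.7, 1.5, -1.5]
width: 0.279
```

```bash
python3 g.py .450 .206 .085 2.922; python3 - <<'E'
from station import capture
import cv2,numpy as np
a=capture('scene')[:,:,::-1];b=capture('top')[:,:,::-1]
cv2.imwrite('pics/b1.png',a);cv2.imwrite('pics/b1t.png',b)
cv2.imwrite('pics/b2.png',np.hstack([cv2.resize(a[100:280,130:330],None,fx=2,fy=2,interpolation=cv2.INTER_CUBIC),cv2.resize(b[150:330,130:330],None,fx=2,fy=2,interpolation=cv2.INTER_CUBIC)]))
E
```

```text
t 9.1 pos [0.4472 0.2069 0.1134] yaw 2.809 tilt [-0.001 -0.001 -1.   ] q [ 3.12e-01  4.43e-01  1.78e+00 -1.00e-03  9.21e-01 -9.25e-01] F [ 0.73  1.46 -1.48] w 0.279
dxyz [-3.   0.1 28.4] twist -0.113
```

View pics/b2.png

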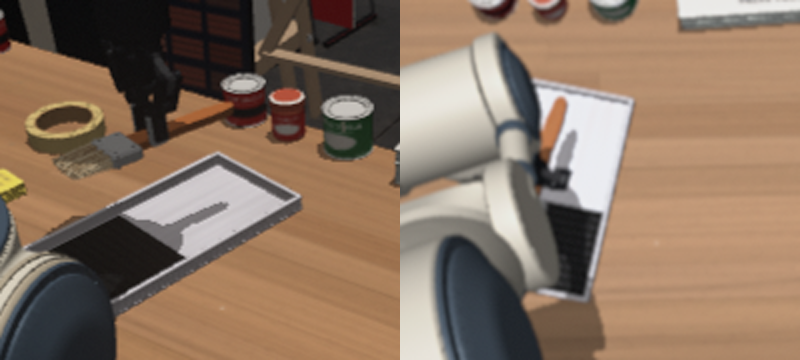

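```bash
python3 -c "
from h import *
import cv2
b=cv2.imread('pics/b1t.png');a=cv2.imread('pics/b1.png')
cv2.imwrite('pics/b3.png',np.hstack([cv2.resize(a[140:200,150:260],None,fx=3.6,fy=6,interpolation=cv2.INTER_CUBIC),cv2.resize(b[190:250,185:235],None,fx=6,fy=6,interpolation=cv2.INTER_CUBIC)]))
e=tri((209.5,198.5),(246,153.5));print(e)
print('axis pt top z.125',onz('top',(209.5,198.5),.125))
for n,I,(x0,y0,x1,y1) in(('top',b,(190,190,225,250)),('scene',a,(200,140,260,180))):
    L=cv2.cvtColor(I[y0:y1,x0:x1],cv2.COLOR_BGR2HSV)
    m=(L[...,1]>120)&(L[...,0]<16)&(L[...,2]>60); 
    m=cv2.morphologyEx(m.astype(np.uint8),cv2.MORPH_OPEN,np.ones((2,2)))
    c=biggest(m);print(n,cv2.contourArea(c),[q+[x0,y0] for q in axis_ends(c)])
"
```

```text
[0.54983697 0.17697294 0.13187756]
axis pt top z.125 [0.55091996 0.17927472 0.125     ]
top 138.5 [array([201.42209066, 230.3342346 ]), array([211.44963936, 200.28920455])]
scene 428.5 [array([213.03397282, 159.91723627]), array([259.92558149, 148.72403181])]
```

View pics/b3.png

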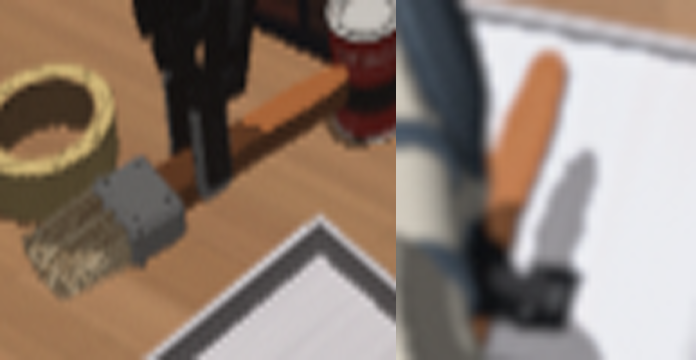

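Request:
arm_command --motion '[{"dx": -3, "dy": 0, "dz": 15, "twist": -0.05}, {"dx": -3, "dy": 0, "dz": 40, "twist": -0.09}, {"dx": -3, "dy": 0, "dz": 65, "twist": -0.09}, {"dx": -3, "dy": 0, "dz": 85, "twist": -0.09}, {"dx": -3, "dy": 0, "dz": 95, "twist": -0.09}, {"dx": -3, "dy": 0, "dz": 95, "twist": -0.09}]'

```text
clock: 9.8
ee_pos: [0.4492, 0.2054, 0.0174]
orientation: [-0.002, 0.123, 0.992, -0.001]
ft_force: [0.1, 0.3, -0.2]
width: 0.274
```

```bash
python3 g.py .450 .206 -.0107 2.90; python3 - <<'E'
from station import capture
import cv2,numpy as np
a=capture('scene')[:,:,::-1];b=capture('top')[:,:,::-1]
cv2.imwrite('pics/c2.png',np.hstack([cv2.resize(a[130:280,150:300],None,fx=2.6,fy=2.6,interpolation=cv2.INTER_CUBIC),cv2.resize(b[170:320,150:300],None,fx=2.6,fy=2.6,interpolation=cv2.INTER_CUBIC)]))
E
```

```text
t 9.8 pos [0.4492 0.2054 0.0174] yaw 2.894 tilt [-0.004 -0.002 -1.   ] q [ 3.080e-01  6.090e-01  1.852e+00 -1.000e-03  6.840e-01 -1.014e+00] F [ 0.14  0.26 -0.24] w 0.274
dxyz [-0.7  0.8 28. ] twist -0.006
```

View pics/c2.png

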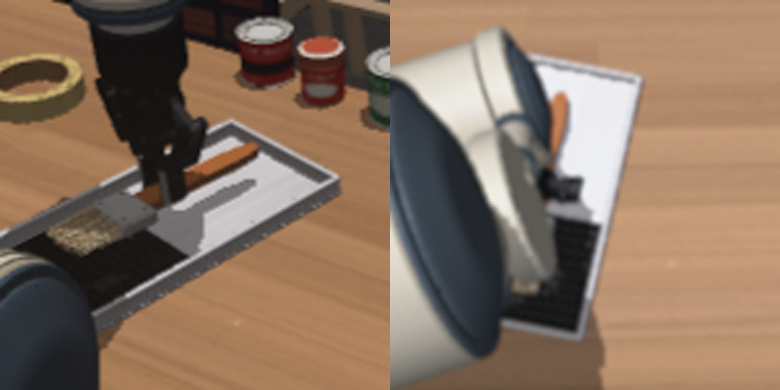

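Request:
arm_command --motion '[{"dx": 0, "dy": 0, "dz": 6, "twist": 0}, {"dx": 0, "dy": 0, "dz": 12, "twist": 0}, {"dx": 0, "dy": 0, "dz": 17, "twist": 0}, {"dx": 0, "dy": 0, "dz": 21, "twist": 0}, {"dx": 0, "dy": 0, "dz": 23, "twist": 0}, {"dx": 0, "dy": 0, "dz": 23, "twist": 0}]'

```text
clock: 10.5
ee_pos: [0.4499, 0.2058, -0.0044]
orientation: [-0.001, 0.123, 0.992, -0.001]
ft_force: [0.3, 1.1, -0.4]
width: 0.276
```

Request:
arm_command --motion '[{"dx": 0, "dy": 0, "dz": 1, "twist": 0}, {"dx": 0, "dy": 0, "dz": 2, "twist": 0}, {"dx": 0, "dy": 0, "dz": 3, "twist": 0}, {"dx": 0, "dy": 0, "dz": 3, "twist": 0}]'

```text
clock: 10.9
ee_pos: [0.4499, 0.2058, -0.0075]
orientation: [-0.001, 0.123, 0.992, -0.001]
ft_force: [-0.5, 0.4, -1.3]
width: 0.278
```

Request:
arm_command --motion '[{"dx": 0, "dy": 0, "dz": 1, "twist": 0}, {"dx": 0, "dy": 0, "dz": 2, "twist": 0}, {"dx": 0, "dy": 0, "dz": 2, "twist": 0}]'

```text
clock: 11.2
ee_pos: [0.4499, 0.2057, -0.0096]
orientation: [-0.001, 0.123, 0.992, -0.001]
ft_force: [0.2, 0.3, -1.6]
width: 0.28
```

```bash
python3 g.py .450 .206 -.0107 2.90; python3 - <<'E'
from station import capture
import cv2,numpy as np
a=capture('scene')[:,:,::-1]
cv2.imwrite('pics/c3.png',cv2.resize(a[130:250,150:300],None,fx=5,fy=5,interpolation=cv2.INTER_CUBIC))
E
```

```text
t 11.2 pos [ 0.4499  0.2057 -0.0096] yaw 2.895 tilt [-0.002 -0.001 -1.   ] q [ 3.090e-01  6.600e-01  1.866e+00 -1.000e-03  6.180e-01 -1.015e+00] F [ 0.16  0.26 -1.58] w 0.28
dxyz [-0.1  0.3  1.1] twist -0.005
```

View pics/c3.png

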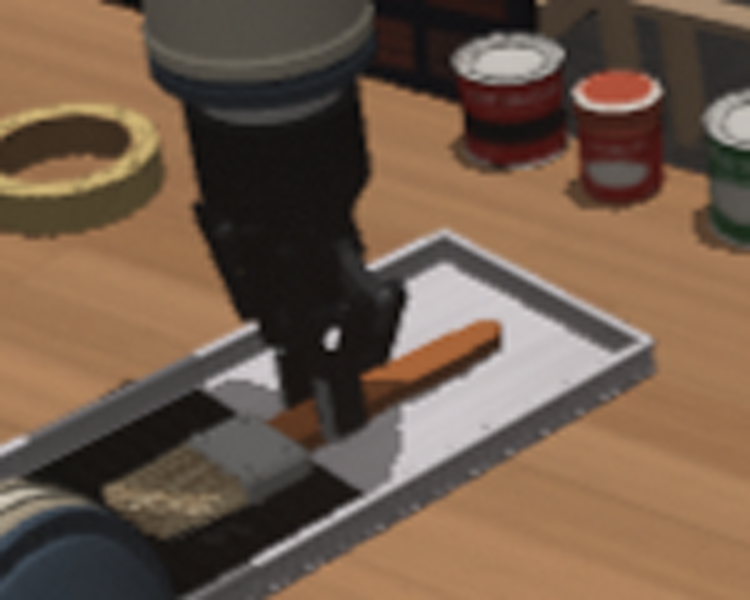

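Request:
arm_command --motion '[{"dx": 0, "dy": 0, "dz": 1, "twist": 0}, {"dx": 0, "dy": 0, "dz": 1.5, "twist": 0}, {"dx": 0, "dy": 0, "dz": 1.5, "twist": 0}, {"dx": 0, "dy": 0, "dz": 1.5, "twist": 0}]'

```text
clock: 11.65
ee_pos: [0.45, 0.2058, -0.0107]
orientation: [-0.001, 0.123, 0.992, -0.001]
ft_force: [-1.6, -0.7, 11.2]
width: 0.278
```

Contact at 11 N, so the brush is on the floor. Releasing.

Request:
arm_command --motion '[{"dx": 0, "dy": 0, "dz": 0, "twist": 0}, {"dx": 0, "dy": 0, "dz": 0, "twist": 0}, {"dx": 0, "dy": 0, "dz": 0, "twist": 0}, {"dx": 0, "dy": 0, "dz": 0, "twist": 0}, {"dx": 0, "dy": 0, "dz": 0, "twist": 0}]' --grip 0.6

```text
clock: 12.15
ee_pos: [0.45, 0.2058, -0.0107]
orientation: [-0.001, 0.123, 0.992, -0.001]
ft_force: [-0.0, 0.3, -0.3]
width: 0.598
```

Request:
arm_command --motion '[{"dx": 0, "dy": 0, "dz": -10, "twist": 0}, {"dx": 0, "dy": 0, "dz": -30, "twist": 0}, {"dx": 0, "dy": 0, "dz": -70, "twist": 0}, {"dx": 0, "dy": 0, "dz": -110, "twist": 0}, {"dx": 0, "dy": 0, "dz": -150, "twist": 0}, {"dx": 0, "dy": 0, "dz": -180, "twist": 0}, {"dx": 0, "dy": 0, "dz": -200, "twist": 0}, {"dx": 0, "dy": 0, "dz": -200, "twist": 0}]'

```text
clock: 12.95
ee_pos: [0.4514, 0.2064, 0.1926]
orientation: [0.002, 0.123, 0.992, 0.0]
ft_force: [-0.2, 0.1, -0.7]
width: 0.6
```

```bash
python3 g.py .450 -.206 .21 2.90; python3 - <<'E'
from station import capture
import cv2,numpy as np
a=capture('scene')[:,:,::-1]
cv2.imwrite('pics/d1.png',cv2.resize(a[130:280,130:330],None,fx=4,fy=4,interpolation=cv2.INTER_CUBIC))
E
```

```text
t 12.95 pos [0.4514 0.2064 0.1926] yaw 2.895 tilt [ 0.003  0.001 -1.   ] q [ 3.090e-01  3.340e-01  1.683e+00 -1.000e-03  1.121e+00 -1.015e+00] F [-0.18  0.15 -0.72] w 0.6
dxyz [ -99.3 -400.2  -17.6] twist -0.005
```

View pics/d1.png

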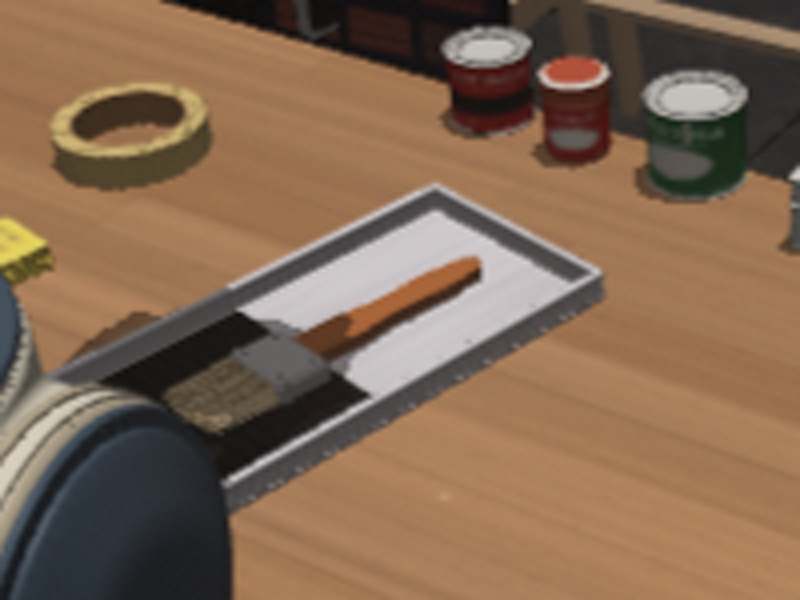

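The brush lies in the tray with its bristles on the mat, at (220,385) in the crop, and the handle end at (475,265). I'll move the arm aside so the top camera has a clear view.

Request:
arm_command --motion '[{"dx": 0, "dy": 40, "dz": -10, "twist": 0}, {"dx": 0, "dy": 80, "dz": -10, "twist": 0}, {"dx": -10, "dy": 130, "dz": -10, "twist": 0}, {"dx": -30, "dy": 180, "dz": -10, "twist": 0}, {"dx": -50, "dy": 230, "dz": -10, "twist": 0}, {"dx": -70, "dy": 280, "dz": -10, "twist": 0}, {"dx": -70, "dy": 330, "dz": -10, "twist": 0}, {"dx": -70, "dy": 380, "dz": -10, "twist": 0}, {"dx": -70, "dy": 430, "dz": -10, "twist": 0}, {"dx": -70, "dy": 470, "dz": -10, "twist": 0}, {"dx": -70, "dy": 470, "dz": -10, "twist": 0}, {"dx": -70, "dy": 470, "dz": -10, "twist": 0}]'

```text
clock: 14.2
ee_pos: [0.6323, 0.6463, 0.1976]
orientation: [-0.0, 0.122, 0.993, -0.001]
ft_force: [-0.4, -0.8, -1.4]
width: 0.6
```

```bash
python3 g.py .450 -.206 .21 2.90; python3 - <<'E'
from station import capture
import cv2,numpy as np
a=capture('scene')[:,:,::-1];b=capture('top')[:,:,::-1]
cv2.imwrite('pics/e1s.png',a);cv2.imwrite('pics/e1t.png',b)
cv2.imwrite('pics/e1.png',np.hstack([cv2.resize(a[160:260,150:280],None,fx=3,fy=4,interpolation=cv2.INTER_CUBIC),cv2.resize(b[180:305,160:260],None,fx=4,fy=3.2,interpolation=cv2.INTER_CUBIC)]))
E
```

```text
t 14.2 pos [0.6323 0.6463 0.1976] yaw 2.897 tilt [-0.001 -0.002 -1.   ] q [ 7.310e-01  9.990e-01  3.400e-01 -1.000e-03  1.805e+00 -5.960e-01] F [-0.36 -0.8  -1.43] w 0.6
dxyz [ -29.7 -871.1  -10.4] twist -0.003
```

View pics/e1.png

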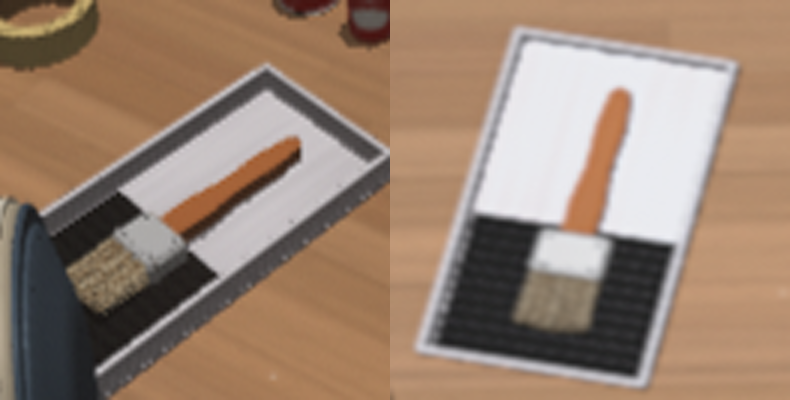

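View pics/e1t.png

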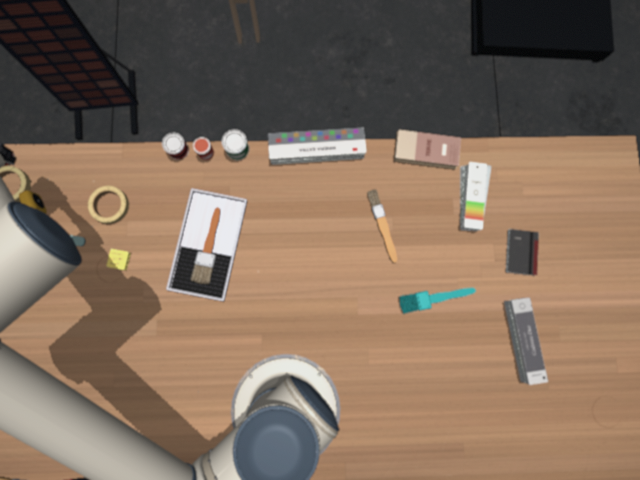

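The sideways move went left instead of right: tool +y points to +y at this yaw, so I had the sign wrong. It touched nothing, and the tray is clear in view. Now measuring the result.

```bash
python3 -c "
from h import *
c=np.array([.4499,.206]);th=-.220;u=np.array([np.cos(th),np.sin(th)]);v=np.array([-u[1],u[0]])
for n,p,z in(('handle',(217.5,207.3),.014),('bristle',(200.9,283.2),.013)):
  X=onz('top',p,z)[:2];print(n,X,'in tray',(X-c)@u,(X-c)@v)
print('tri handle',tri((217.5,207.3),(150+298/3,160+142/4)), 'tri ferrule-handle joint',tri((160+(582-390)/4,180+233/3.2),(150+172/3,160+226/4)))
"
```

```text
handle [0.55354429 0.1811634 ] in tray 0.10656627871596713 -0.0016197166037419364
bristle [0.34177655 0.2245421 ] in tray -0.10956383490377286 -0.005500551223441575
tri handle [0.55343081 0.18203008 0.01244649] tri ferrule-handle joint [0.42369991 0.2052302  0.02046616]
```

```bash
python3 -c "
from station import manip
print(manip.finish_job())"
```

```text
the job is handed in; nothing more can be done
None
```

The wide brush is in the tray, turned end for end, with its bristles on the near mat and the handle pointing away. I handed the job in at about 14 s of the 38 s allowed; no verdict was reported.

**Last checks, from the camera pictures:**
- **Position:** the handle end is at +107 mm and the bristle end at -110 mm along the tray. That puts the middle about 2 mm along and 4 mm across from the tray's centre.
- **Angle:** it lies about 1° off the tray's axis.
- **Height:** the handle end measured about 12 mm above the worktop, roughly 8 mm above the tray floor. The bristle end's height was not measured; both pictures show it lying flat on the mat.
- **Set-down:** I lowered it until the wrist felt 11 N, then released it. The narrow brush looks unmoved in the top picture, by eye only, and the arm ended clear of everything at about 0.2 m up.

**What disagreed or went wrong:**
- **Finger tips:** they stood roughly 14 mm higher than the stated tool point. My first close, at tool height 3 mm, passed over the handle without gripping it, so I reopened, went lower in small steps and gripped again.
- **Grip width:** it read 23–24 mm on the 26 mm handle, but the hold stayed steady.
- **Final move aside:** I sent it left instead of right by a sign mistake. It touched nothing.

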